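# Put the sugar-paste tools away in the flip-lid case

### The job

Press the thumb latch on the front of the white flip-lid case so that its sprung lid pops fully open, and put the sugar-paste smoother (handle up) and the small pastry roller into it, both lying flat on its floor beside each other. Then push the lid down until it snaps shut and stays shut by itself. Leave the jar, the bowl and the spatula where they are.

Things in the scene. Friction and masses are not known exactly. Their poses are not given: they have to be found in the camera images.
- case: White plastic flip-lid case fixed to the bench, outside 160 (x) x 230 (y) x 62 mm high without lid; walls and floor 6 mm, inside 148 x 218 mm, 56 mm deep. Origin: centre of its underside. x points from the latch side (front, towards the robot) to the hinge side, y along its width, z up. Its place and yaw vary.
- case_in (a point): Centre of the case's inner floor, 6 mm above the bench; axes as the case.
- lid (a joint): Lid angle in rad: 0 to 0.02 shut and caught, 1.5 at its stop (standing upright on the hinge side). A spring always pushes it open, about 2 N at the free edge; it opens in about 1 s. Snapping it into its catch takes 8 to 12 N pressed straight down near the front edge, at the middle of the width.
- lid_hinge (a point): Middle of the lid's hinge line, on the far (case +x) rim, 80 mm from the case centre and 62 mm above the bench. The hinge line runs along the case's y. Does not move with the lid.
- lid_edge (a point): Middle of the lid's free front edge, on its outer face (the top when shut). The lid is a flat white slab 160 mm from hinge to edge, 230 mm wide and 8 mm thick; shut, its top is 70 mm above the bench. Beyond the edge a small steel striker bar projects 20 mm at the middle. Moves with the lid.
- latch (a joint): Latch angle in rad: 0 at rest, 0.32 pressed to the stop; the lid is let go at about 0.17. A spring brings it back.
- latch_pad (a point): Press point on top of the grey thumb paddle at the middle of the case's front: 64 mm before the front wall, 50 mm above the bench. The paddle (44 mm wide) spans 28 to 84 mm before the wall. Press straight down some 10 mm, 5 to 9 N; its stop comes after 12 to 15 mm. The hooked nose holding the lid stands up to 93 mm high, 32 mm before the wall, and swings 18 mm towards a pressing finger.
- smoother: White plastic sugar-paste smoother, 110 g: flat base 120 x 75 x 8 mm with a bar handle on top, 90 mm long (x), 20 mm wide (y), between 21 and 41 mm above its underside. Origin: centre of its underside; x along the handle, z up. Starts flat on the bench at one side of the case, handle up.
- smoother_handle (a point): Middle of the smoother's handle, 31 mm above its underside.
- roller: T-shaped pastry roller, 120 g, lying flat, does not roll: wooden handle (x -59 to 13 mm) 22 mm wide (y), 28 mm high; steel yoke 70 mm wide at x = 17 mm; wooden cross barrel 28 mm thick, 60 mm long at x = 45 mm. Overall x from -59 to 59 mm. Origin on its underside; x from handle to barrel, z up. Starts on the bench at the other side of the case from the smoother.
- roller_grip (a point): Point to grip the roller's handle, 15 mm behind its origin, 14 mm above the underside.
- jar: Bystander: clear jar with white cap, 60 mm across, 95 mm high. Origin: centre of its underside.
- bowl: Bystander: white ceramic bowl, 110 mm across, 50 mm high. Origin: centre of its underside.
- spatula: Bystander: wood-handled steel spatula 200 mm long, lying beyond the case. Origin on its underside.
Things that resemble listed ones, but are neither listed nor needed, are in the scene too. What is shaped like the smoother but green is not meant. There is more than one size of the roller; the one meant has the size given above.

How it is judged:
On the way, in this order (a step that is already met when the one before it is completed fails the run):
1. the latch has let the lid pop fully open (value of joint lid above 1.35 rad), for 0.2 s.
2. one of the two tools lies flat on the case's floor, let go (((x of smoother in the frame of case between -0.07 and 0.07 m and y of smoother in the frame of case between -0.105 and 0.105 m and height (world z) of smoother below 0.014 m and angle between smoother's own z axis and vertical below 0.12 rad and contact force between the fingers and smoother below 0.1 N and linear speed of smoother below 0.02 m/s) or (x of roller in the frame of case between -0.07 and 0.07 m and y of roller in the frame of case between -0.105 and 0.105 m and height (world z) of roller below 0.014 m and angle between roller's own z axis and vertical below 0.12 rad and contact force between the fingers and roller below 0.1 N and linear speed of roller below 0.02 m/s))), for 0.2 s.
3. both tools lie flat on the case's floor, let go, with the lid still open (x of smoother in the frame of case between -0.07 and 0.07 m and y of smoother in the frame of case between -0.105 and 0.105 m and height (world z) of each of smoother, roller below 0.014 m and angle between each of smoother, roller's own z axis and vertical below 0.12 rad and contact force between the fingers and smoother below 0.1 N and linear speed of each of smoother, roller below 0.02 m/s and x of roller in the frame of case between -0.07 and 0.07 m and y of roller in the frame of case between -0.105 and 0.105 m and contact force between the fingers and roller below 0.1 N and value of joint lid above 0.5 rad), for 0.2 s.
4. the lid is pushed shut (value of joint lid below 0.04 rad), for 0.1 s.
At the end, for the whole second after the job is handed in: The lid is caught shut (within 0.04 rad) with nothing holding it and the latch sprung back, and the smoother (handle up) and the roller both rest flat (within 0.12 rad) on the case's floor, undersides within 8 mm of it (value of joint lid below 0.04 rad and value of joint latch below 0.1 rad and x of smoother in the frame of case between -0.07 and 0.07 m and y of smoother in the frame of case between -0.105 and 0.105 m and height (world z) of each of smoother, roller below 0.014 m and angle between each of smoother, roller's own z axis and vertical below 0.12 rad and x of roller in the frame of case between -0.07 and 0.07 m and y of roller in the frame of case between -0.105 and 0.105 m and linear speed of each of smoother, roller below 0.02 m/s); the robot touches nothing.
It fails at once if the jar is knocked out of its place (over 30 mm) (distance of jar from where it was at the start of the episode above 0.03 m).
It fails at once if the bowl is knocked out of its place (over 30 mm) (distance of bowl from where it was at the start of the episode above 0.03 m).
It fails at once if the spatula is knocked out of its place (over 30 mm) (distance of spatula from where it was at the start of the episode above 0.03 m).
It also fails if it takes over 72 s, if anything falls off the work surface, if the arm or the gripper's body presses on something with over 40 N, if the wrist force passes 120 N, or if a joint passes its speed limit or range.

### The arm

A 6-joint arm with a two-finger parallel gripper is mounted at the origin on the work surface. World frame = base frame: x ahead of the robot, y to its left, z up, the work surface at z = 0. Lengths are in m, angles in rad, forces in N, time in s.
With the tool pointing down it reaches from about 0.3 to 0.95 m from the base axis. Payload 3.1 kg.
Tool frame: the origin (TCP) lies at the very end of the fingers, on their centre line; the grasp point (between the pads) lies 19 mm behind it; z points along the fingers, y is the direction in which the jaws open and shut (so a half turn about z gives the same grasp; the last joint's range is limited). The gripper opens to 85 mm and grips with 20 to 120 N. Pads are 22 mm wide; open, the fingers measure 114 mm over their backs; the gripper's body (76 mm by 85 mm) begins 54 mm behind the grasp point. The pads swing forward as they close: fully open they stand 13 mm farther back than shut.
Start: joints at [-1.322, 0.308, 1.634, -0, 1.2, -0.07], TCP at [0.196, -0.594, 0.231] pointing down, gripper open.
Joint ranges: [-3.06, 3.06], [-0.79, 1.96], [0.05, 2.63], [-1.19, 4.34], [0.05, 2.64], [-2.94, 2.94]. Speed limits (rad/s): [2.79, 2.79, 3.14, 3.14, 3.14, 3.14].

### API

Orientations are given as a unit quaternion [x, y, z, w].
In Python, from bench import arm gives the robot as it stands. The module is installed in compiled form; this text tells all that it offers.
- The arm moves only by the tool apply_moves, never from a script. Its argument "increments" is a list of rows, each an object with "xyz": the shift along the tool's x, y, z each as a share of 40 mm, from -1 to 1, a list of three; "twist": the turn about the tool's z as a share of 0.1 rad, from -1 to 1; "gripper": the opening, from 0 (shut) to 1 (fully open). A call has 1 to 20 rows; each row shifts and turns the commanded pose from where the row before left it, along the tool's axes as they then stand; what a row does not reach is not made up. A row lasts 1/10 s, in which the tool goes at most 50 mm and 8.59 degrees, less where a joint would pass 70% of its speed; a pose out of reach is approached as far as the arm can. A call with a number of a shift or a turn outside -1 to 1 is refused whole. A call with a gripper value outside its range is refused whole. The fingers move at their own pace and stop on an object; "force" is the grip in N (left out, the last holds). Time passes only in rows, so rows that do not move let the fingers close. It gives the time, the measured TCP pose, the force and the opening at its end, in the units of the state.
- arm.read_state(): the state, without advancing time (a new reading comes with each control period).
- arm.read_camera(name): name is "side" or "top" or "wrist"; returns the picture (384x512x3 uint8, blue, green, red); there is no depth.
- arm.camera_model(name): a dict with "fov_y" (degrees; the focal length in pixels is half the picture's height over the tangent of half this angle, whatever the lens; pixels are square), "cx", "cy" (the principal point, pixels), "view" (4x4, takes a point from world to camera coordinates). Camera axes: x right, y up, looking along -z (the intrinsics and any distortion apply to the point x, -y, -z); pixel columns grow to the right and rows downward; lengths in m; the calibration is good to about 2 mm. A picture is of the moment at which its call begins: read the wrist's pose just before it. camera_model takes no time and is no camera call; for the wrist camera it gives the pose at the moment of the call.
- arm.finish_job(): hands the job in, once; it reports no verdict.
The state is a dict: "time_s": time; "qpos": joint angles; "qd": joint speeds; "joint_efforts": joint torques, N m; "tool_pos": TCP position; "tcp_rot": TCP orientation; "wrist_force": force on the tool from outside, world axes, zero at the start; "ft_torque": the same for the moment, N m; "finger_gap": finger opening in m.
Only numpy, scipy, OpenCV 4.12 (cv2) and the standard library are available. Lean on these libraries where they do the work, as an engineer would, in place of code of your own. Each camera call takes 0.05 s, during which the arm holds its last target. There are 200 camera calls.

## Working session

There is one attempt and no reset: what is moved stays moved. The work goes in short steps, Python scripts to look and compute and a tool call to move; the robot and the scene stay as the last step left them, time stands still between calls to the robot, and variables do not carry over. Pictures are saved under pics/ and viewed, on a budget of 10 in all, crops included, one or two more only if the job needs it, and the job is handed in when it is done.

Besides the shell and the picture viewer there is one more tool, called after "Call:" as name([rows], argument=value, ...), one row to a line, values as JSON. apply_moves: Moves the arm, as the interface text tells. Its arguments: {"type":"object","properties":{"increments":{"type":"array"},"force":{"type":"number"}},"required":["increments"]}

```bash
mkdir -p pics; python3 - <<'E'
from bench import arm
import cv2,numpy as np
s=arm.read_state();print({k:np.round(v,3) for k,v in s.items()})
for n in("top","side"):
    im=arm.read_camera(n);cv2.imwrite(f"pics/{n}0.png",im);m=arm.camera_model(n);print(n,{k:np.round(v,4) if k!='view' else np.round(v,4).tolist() for k,v in m.items()})
m=arm.camera_model("wrist");print(m)
E
```

```text
{'time_s': np.float64(0.0), 'qpos': array([-1.322,  0.309,  1.635,  0.   ,  1.2  , -0.07 ]), 'qd': array([ 0.001, -0.001, -0.   ,  0.002, -0.   , -0.   ]), 'joint_efforts': array([-0.0000e+00, -4.1526e+01, -2.7667e+01, -0.0000e+00,  1.0000e-02,
       -0.0000e+00]), 'tool_pos': array([ 0.196, -0.593,  0.23 ]), 'tcp_rot': array([ 0.987,  0.159, -0.   , -0.001]), 'wrist_force': array([-0.399,  0.509,  0.09 ]), 'ft_torque': array([ 0.017,  0.01 , -0.009]), 'finger_gap': np.float64(0.085)}
top {'fov_y': np.float64(51.7206), 'cx': np.float64(257.8695), 'cy': np.float64(194.6518), 'view': [[0.0202, -0.9998, -0.0093, -0.0048], [0.9948, 0.0192, 0.0999, -0.5294], [-0.0997, -0.0113, 0.995, -1.0127], [0.0, 0.0, 0.0, 1.0]]}
side {'fov_y': np.float64(44.5485), 'cx': np.float64(256.8574), 'cy': np.float64(201.601), 'view': [[-0.9359, -0.3522, 0.0038, 0.5069], [0.2586, -0.6797, 0.6863, -0.1876], [-0.2392, 0.6433, 0.7273, -1.157], [0.0, 0.0, 0.0, 1.0]]}
{'fov_y': 60.86096488262681, 'cx': 255.3672671090488, 'cy': 192.23206017131486, 'view': array([[ 0.31343372, -0.94960587, -0.00282876, -0.62392482],
       [ 0.90247312,  0.29880097, -0.31025834,  0.03950098],
       [ 0.29546838,  0.09469255,  0.95064807, -0.38124205],
       [ 0.        ,  0.        ,  0.        ,  1.        ]])}
```

View pics/top0.png

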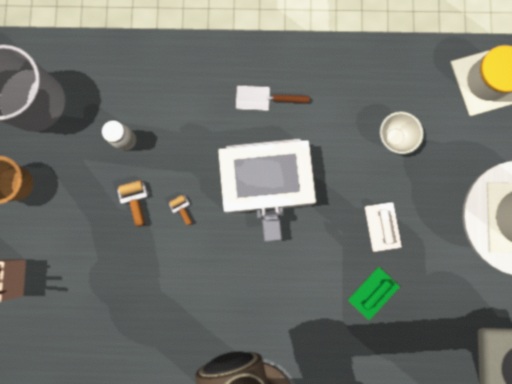

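View pics/side0.png

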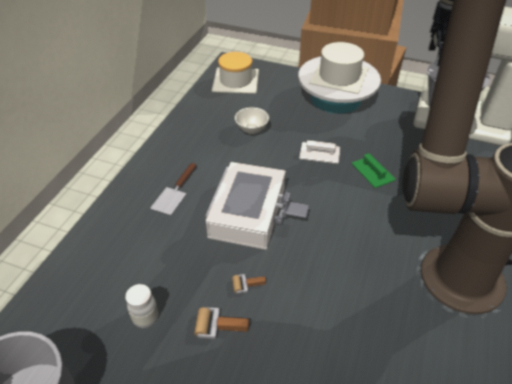

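Top picture: case at (267,177) with latch paddle at (272,228), low x side. Candidates:
- **Smoother:** white at (382,227), green lookalike at (374,293).
- **Roller:** larger at (133,203), smaller at (180,208). I'll choose by measured length (118 mm).

Jar is at (118,134), bowl at (402,133), spatula at (272,98).

```bash
cat > h.py <<'E'
from bench import arm
import cv2,numpy as np
def ray(m,uv):
    f=192/np.tan(np.radians(m['fov_y']/2));V=np.array(m['view']);R=V[:3,:3];o=-R.T@V[:3,3]
    uv=np.atleast_2d(np.array(uv,float))
    d=np.c_[(uv[:,0]-m['cx'])/f,-(uv[:,1]-m['cy'])/f,-np.ones(len(uv))]@R
    return o,d
def onz(m,uv,z):
    o,d=ray(m,uv);return o+d*((z-o[2])/d[:,2])[:,None]
def pix(m,P):
    f=192/np.tan(np.radians(m['fov_y']/2));V=np.array(m['view']);c=np.atleast_2d(P)@V[:3,:3].T+V[:3,3]
    return np.c_[m['cx']-f*c[:,0]/c[:,2],m['cy']+f*c[:,1]/c[:,2]]
def blob(mask,box):
    x0,y0,x1,y1=box;k=np.zeros_like(mask);k[y0:y1,x0:x1]=mask[y0:y1,x0:x1]
    c=max(cv2.findContours(k,cv2.RETR_EXTERNAL,cv2.CHAIN_APPROX_NONE)[0],key=cv2.contourArea)
    return c[:,0,:].astype(np.float32)
def rect(P):  # metric min-area rect in world xy (mm)
    c,s,a=cv2.minAreaRect((P[:,:2]*1000).astype(np.float32));return np.round(c,1),np.round(s,1),round(a,1)
E
python3 - <<'E'
from h import *
im=cv2.imread("pics/top0.png");m=arm.camera_model("top")
hsv=cv2.cvtColor(im,cv2.COLOR_BGR2HSV)
white=((hsv[...,2]>150)&(hsv[...,1]<60)).astype(np.uint8)*255
wood=((hsv[...,1]>90)&(hsv[...,2]>80)&(hsv[...,0]<25)).astype(np.uint8)*255
rl=wood|((hsv[...,2]>105)).astype(np.uint8)*255
for n,k,b,z in[("lid",white,(205,125,330,222),.07),("smooth",white,(355,195,412,260),.008),("rollL",rl,(110,170,158,235),.02),("rollS",rl,(160,190,205,230),.02),("Lhandle",wood,(110,198,158,235),.024),("Lbarrel",wood,(110,175,158,197),.024),("jar",white,(95,115,140,155),.09),("bowl",white,(370,105,432,160),.045)]:
    P=onz(m,blob(k,b),z);print(n,*rect(P))
    if n in("lid","smooth","Lhandle","Lbarrel"):print(np.round(cv2.boxPoints(cv2.minAreaRect((P[:,:2]*1000).astype(np.float32)))).tolist(),np.round(blob(k,b).mean(0)))
g=((hsv[...,2]>100)&(hsv[...,1]<60)).astype(np.uint8)*255
P=onz(m,blob(g,(255,222,290,250)),.05);print("paddle",*rect(P))
a=cv2.resize(im[165:265,90:220],None,fx=3,fy=3,interpolation=2);b=cv2.resize(im[165:265,340:430],None,fx=3,fy=3,interpolation=2)
c=cv2.resize(im[130:250,205:330],None,fx=2.5,fy=2.5,interpolation=2)
W=np.zeros((600,700,3),np.uint8);W[:300,:390]=a;W[:300,400:670]=b;W[300:600,:312]=c
cv2.imwrite("pics/crop.png",W)
E
```

```text
lid [568.3 -14.9] [185.5 233.5] 6.8
[[462.0, 90.0], [490.0, -142.0], [674.0, -120.0], [646.0, 112.0]] [266. 178.]
smooth [ 453.5 -324.9] [123.3  79.1] 9.7
[[386.0, -296.0], [399.0, -374.0], [521.0, -354.0], [508.0, -276.0]] [383. 226.]
rollL [500.1 331.8] [120.9  79.8] 16.6
rollS [484.3 204.3] [82.7 54.5] 35.5
Lhandle [476.1 323.2] [70.9 26. ] 16.9
[[438.0, 325.0], [446.0, 300.0], [514.0, 321.0], [506.0, 346.0]] [136. 212.]
Lbarrel [541.2 343.3] [29.2 62.5] 16.6
[[518.0, 369.0], [536.0, 309.0], [564.0, 317.0], [546.0, 377.0]] [131. 188.]
jar [673.6 369.9] [66.1 54.7] 46.8
bowl [ 699.2 -364.7] [109.3 112.3] 89.4
paddle [423.7 -32.5] [68.2 86.1] 1.2
```

View pics/crop.png

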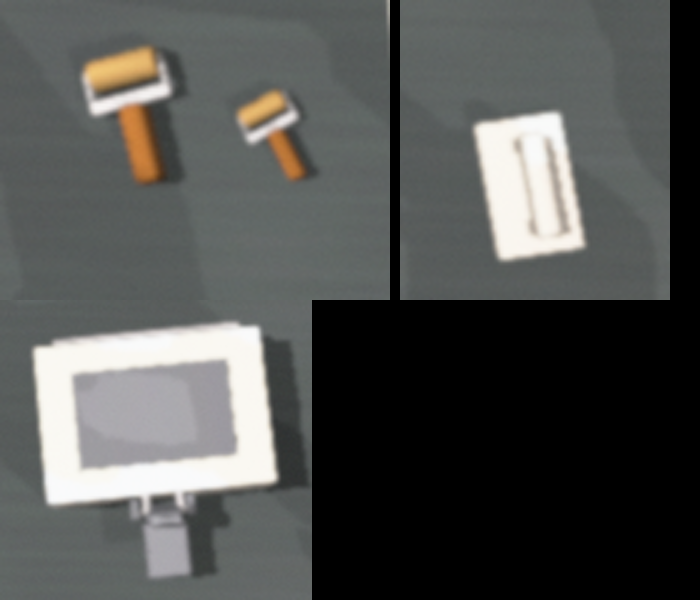

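The crop confirms it: the large roller (118 x 70 mm class) and the white smoother, handle up. Next I'll get the case pose from the lid's front edge and the paddle.

```bash
python3 - <<'E'
from h import *
im=cv2.imread("pics/top0.png");m=arm.camera_model("top")
hsv=cv2.cvtColor(im,cv2.COLOR_BGR2HSV)
white=((hsv[...,2]>195)&(hsv[...,1]<60)).astype(np.uint8)*255
P=onz(m,blob(white,(205,125,330,222)),.07)
y=np.array([-.12,.9928]);x=np.array([.9928,.12])
q=P[:,:2]@np.c_[x,y];print(q.min(0),q.max(0))
def line(sel):
    vx,vy,x0,y0=cv2.fitLine((P[sel,:2]*1000).astype(np.float32),cv2.DIST_HUBER,0,.01,.01).ravel();return np.degrees(np.arctan2(vy,vx)),(x0,y0),sel.sum()
c=q.mean(0)
lo=q.min(0);hi=q.max(0)
front=(q[:,0]<lo[0]+.02)&(q[:,1]>lo[1]+.015)&(q[:,1]<hi[1]-.015)
print("front",line(front&((abs(q[:,1]-(lo[1]+hi[1])/2)>.03))))
print("right",line((q[:,1]<lo[1]+.012)&(q[:,0]>lo[0]+.02)&(q[:,0]<lo[0]+.14)));print("left",line((q[:,1]>hi[1]-.012)&(q[:,0]>lo[0]+.02)&(q[:,0]<lo[0]+.14)))
g=((hsv[...,2]>115)&(hsv[...,1]<60)).astype(np.uint8)*255
b=blob(g,(255,219,290,250));Q=onz(m,b,.05);print(b.min(0),b.max(0),*rect(Q));q2=Q[:,:2]@np.c_[x,y];print(q2.min(0),q2.max(0))
E
```

```text
[ 0.47463852 -0.19894581] [0.65334852 0.03195404]
front (np.float32(-83.08642), (np.float32(495.97284), np.float32(-23.475191)), np.int64(56))
right (np.float32(6.98616), (np.float32(575.1904), np.float32(-129.54695)), np.int64(47))
left (np.float32(6.4543443), (np.float32(548.00854), np.float32(96.94029)), np.int64(47))
[262. 219.] [280. 241.] [437.5 -29.8] [55.7 45.7] 1.2
[ 0.40332283 -0.10484333] [ 0.46048827 -0.05984033]
```

Case centre is about (0.574, -0.015) with yaw 6.8°. The tool's +x side carries the camera, so I'll work with tool x pointing away from the lid (yaw about 187°).

Call:
apply_moves([
  {"xyz": [0.62,-0.71,0],"twist": 0,"gripper": 0},
  {"xyz": [0.62,-0.71,0],"twist": 0,"gripper": 0},
  {"xyz": [0.62,-0.71,0],"twist": 0,"gripper": 0},
  {"xyz": [0.62,-0.71,0],"twist": 0,"gripper": 0},
  {"xyz": [0.62,-0.71,0],"twist": 0,"gripper": 0},
  {"xyz": [0.62,-0.71,0],"twist": 0,"gripper": 0},
  {"xyz": [0.62,-0.71,0],"twist": 0,"gripper": 0},
  {"xyz": [0.62,-0.71,0],"twist": 0,"gripper": 0},
  {"xyz": [0.62,-0.71,0],"twist": 0,"gripper": 0},
  {"xyz": [0.62,-0.71,0],"twist": 0,"gripper": 0},
  {"xyz": [0.62,-0.71,0],"twist": 0,"gripper": 0},
  {"xyz": [0.62,-0.71,0],"twist": 0,"gripper": 0},
  {"xyz": [0.62,-0.71,0],"twist": 0,"gripper": 0},
  {"xyz": [0.62,-0.71,0],"twist": 0,"gripper": 0},
  {"xyz": [0.62,-0.71,0],"twist": 0,"gripper": 0},
  {"xyz": [0.62,-0.71,0],"twist": 0,"gripper": 0},
  {"xyz": [0,0,0],"twist": -1,"gripper": 0},
  {"xyz": [0,0,0],"twist": -1,"gripper": 0},
  {"xyz": [0,0,0],"twist": -1,"gripper": 0},
  {"xyz": [0,0,0],"twist": -1,"gripper": 0},
])

```text
time_s: 2.1
tool_pos: [0.4298, -0.0373, 0.2308]
tcp_rot: [0.935, 0.354, -0.0, -0.0]
wrist_force: [0.7, 0.2, -0.5]
finger_gap: 0.0002
```

Call:
apply_moves([
  {"xyz": [0,0,0],"twist": -1,"gripper": 0},
  {"xyz": [0,0,0],"twist": -1,"gripper": 0},
  {"xyz": [0,0,0],"twist": -1,"gripper": 0},
  {"xyz": [0,0,0],"twist": -1,"gripper": 0},
  {"xyz": [0,0,0],"twist": -1,"gripper": 0},
  {"xyz": [0,0,0],"twist": -1,"gripper": 0},
  {"xyz": [0,0,0],"twist": -1,"gripper": 0},
  {"xyz": [0,0,0],"twist": -1,"gripper": 0},
  {"xyz": [0,0,0],"twist": -1,"gripper": 0},
  {"xyz": [0,0,0],"twist": -1,"gripper": 0},
  {"xyz": [0,0,0],"twist": -1,"gripper": 0},
  {"xyz": [0,0,0],"twist": -1,"gripper": 0},
  {"xyz": [0,0,0],"twist": -1,"gripper": 0},
  {"xyz": [0,0,0],"twist": -1,"gripper": 0},
  {"xyz": [0,0,0],"twist": -1,"gripper": 0},
  {"xyz": [0,0,0],"twist": -1,"gripper": 0},
  {"xyz": [0,0,0],"twist": -1,"gripper": 0},
  {"xyz": [0,0,0],"twist": -1,"gripper": 0},
  {"xyz": [0,0,0],"twist": -1,"gripper": 0},
  {"xyz": [0,0,0],"twist": -1,"gripper": 0},
])

```text
time_s: 4.1
tool_pos: [0.4298, -0.0376, 0.2308]
tcp_rot: [0.208, 0.978, -0.0, -0.001]
wrist_force: [0.0, 0.0, 0.7]
finger_gap: 0.0001
```

Call:
apply_moves([
  {"xyz": [0,0,0],"twist": -1,"gripper": 0},
  {"xyz": [0,0,0],"twist": -1,"gripper": 0},
  {"xyz": [0,0,0],"twist": -1,"gripper": 0},
  {"xyz": [0,0,0],"twist": -1,"gripper": 0},
  {"xyz": [0,0,0],"twist": -1,"gripper": 0},
  {"xyz": [0,0,0],"twist": -0.4,"gripper": 0},
  {"xyz": [0,0,0],"twist": 0,"gripper": 0},
])

```text
time_s: 4.8
tool_pos: [0.4298, -0.0376, 0.2309]
tcp_rot: [-0.058, 0.998, 0.0, -0.0]
wrist_force: [0.1, -0.5, -0.1]
finger_gap: 0.0001
```

Call:
apply_moves([
  {"xyz": [0.06,0.14,0.9],"twist": 0,"gripper": 0},
  {"xyz": [0,0,0.9],"twist": 0,"gripper": 0},
  {"xyz": [0,0,0.9],"twist": 0,"gripper": 0},
  {"xyz": [0,0,0.9],"twist": 0,"gripper": 0},
  {"xyz": [0,0,0.7],"twist": 0,"gripper": 0},
  {"xyz": [0,0,0],"twist": 0,"gripper": 0},
  {"xyz": [0,0,0.1],"twist": 0,"gripper": 0},
  {"xyz": [0,0,0.1],"twist": 0,"gripper": 0},
  {"xyz": [0,0,0.06],"twist": 0,"gripper": 0},
  {"xyz": [0,0,0.06],"twist": 0,"gripper": 0},
  {"xyz": [0,0,0.06],"twist": 0,"gripper": 0},
  {"xyz": [0,0,0],"twist": 0,"gripper": 0},
])

```text
time_s: 6.0
tool_pos: [0.4269, -0.0326, 0.0442]
tcp_rot: [-0.059, 0.998, -0.0, -0.0]
wrist_force: [-2.8, -1.0, 3.7]
finger_gap: 0.0001
```

```bash
python3 - <<'E'
from h import *
cv2.imwrite("pics/s1.png",arm.read_camera("side"))
s=arm.read_state();print(s['time_s'],s['wrist_force'],s['tool_pos'])
E
```

```text
6.05 [-1.88119313 -1.48960791  2.79333221] [ 0.42688809 -0.03254714  0.04418632]
```

View pics/s1.png

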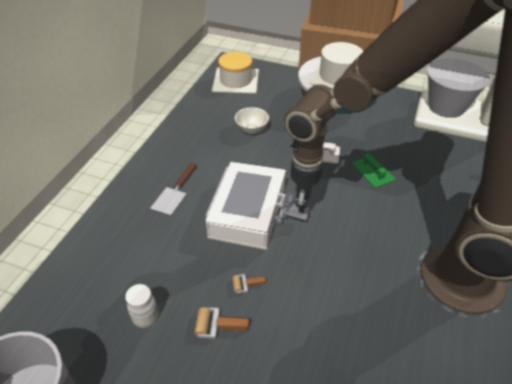

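The side view shows the finger on the paddle at (300,210) and the lid still shut. I'll press further.

Call:
apply_moves([
  {"xyz": [0,0,0.06],"twist": 0,"gripper": 0},
  {"xyz": [0,0,0.06],"twist": 0,"gripper": 0},
  {"xyz": [0,0,0.05],"twist": 0,"gripper": 0},
  {"xyz": [0,0,0],"twist": 0,"gripper": 0},
  {"xyz": [0,0,0],"twist": 0,"gripper": 0},
  {"xyz": [0,0,0],"twist": 0,"gripper": 0},
])

```text
time_s: 6.65
tool_pos: [0.4257, -0.0325, 0.0367]
tcp_rot: [-0.059, 0.998, 0.0, -0.002]
wrist_force: [-5.0, -2.9, 5.0]
finger_gap: 0.0001
```

```bash
python3 - <<'E'
from h import *
a=cv2.imread("pics/s1.png");b=arm.read_camera("side");cv2.imwrite("pics/s2.png",b)
d=(cv2.absdiff(a,b).max(2)>40)[100:260,180:330];print(d.sum(),np.argwhere(d).mean(0) if d.any() else 0)
print(arm.read_state()['wrist_force'])
E
```

```text
2613 [82.85495599 71.45005741]
[-4.44580959 -2.66258058  4.44324576]
```

Call:
apply_moves([
  {"xyz": [0,0,-0.5],"twist": 0,"gripper": 0},
  {"xyz": [0,0,-0.9],"twist": 0,"gripper": 0},
  {"xyz": [0,0,-0.9],"twist": 0,"gripper": 0},
  {"xyz": [0,0,-0.9],"twist": 0,"gripper": 0},
  {"xyz": [0,0,-0.9],"twist": -0.53,"gripper": 0},
  {"xyz": [0.06,-0.81,0],"twist": 0,"gripper": 1},
  {"xyz": [0.06,-0.81,0],"twist": 0,"gripper": 1},
  {"xyz": [0.06,-0.81,0],"twist": 0,"gripper": 1},
  {"xyz": [0.06,-0.81,0],"twist": 0,"gripper": 1},
  {"xyz": [0.06,-0.81,0],"twist": 0,"gripper": 1},
  {"xyz": [0.06,-0.81,0],"twist": 0,"gripper": 1},
  {"xyz": [0.06,-0.81,0],"twist": 0,"gripper": 1},
  {"xyz": [0.06,-0.81,0],"twist": 0,"gripper": 1},
  {"xyz": [0.06,-0.81,0],"twist": 0,"gripper": 1},
  {"xyz": [0,0,0.9],"twist": 0,"gripper": 1},
  {"xyz": [0,0,0.9],"twist": 0,"gripper": 1},
  {"xyz": [0,0,0],"twist": 0,"gripper": 1},
  {"xyz": [0,0,0],"twist": 0,"gripper": 1},
])

```text
time_s: 8.5
tool_pos: [0.4553, -0.323, 0.1286]
tcp_rot: [-0.085, 0.996, 0.001, -0.0]
wrist_force: [-0.1, -0.5, 0.4]
finger_gap: 0.0852
```

```bash
python3 - <<'E'
from h import *
s=arm.read_state();print(s['time_s'],s['tool_pos'],s['tcp_rot'],s['qpos'])
m=arm.camera_model("wrist");w=arm.read_camera("wrist");t=arm.read_camera("top")
cv2.imwrite("pics/t3raw.png",t);cv2.imwrite("pics/w3raw.png",w)
for z in(0,.008,.041):print(z,np.round(pix(m,[s['tool_pos'][0],s['tool_pos'][1],z])))
W=np.zeros((384,800,3),np.uint8);W[:,:512]=w;W[:288,512:]=cv2.resize(t[80:260,195:375],(288,288));cv2.imwrite("pics/v3.png",W)
E
```

```text
8.5 [ 0.45534263 -0.32298983  0.12857414] [-8.49710583e-02  9.96383191e-01  6.32179252e-04 -2.38324396e-04] [-6.95282895e-01  3.03157380e-01  1.86997001e+00  6.82897755e-04
  9.69693623e-01 -2.43661310e+00]
0 [[255. 181.]]
0.008 [[255. 184.]]
0.041 [[255. 197.]]
```

View pics/v3.png

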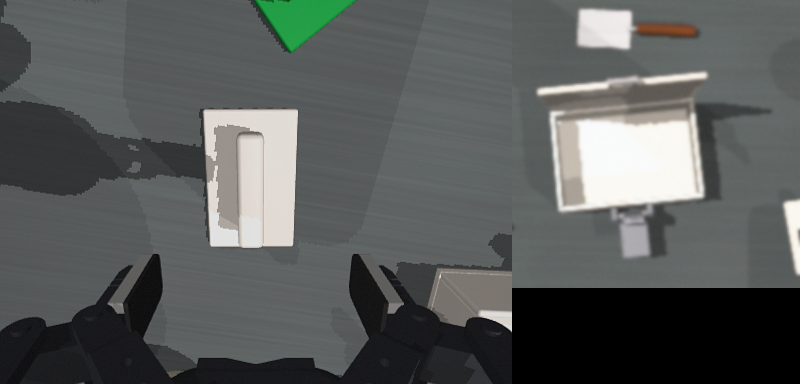

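The wrist view shows the smoother centred under the gripper, with its base centre near (251,178) and the handle aligned with tool x. The top inset shows the lid upright. Descending to grasp.

Call:
apply_moves([
  {"xyz": [0.1,-0.08,0.6],"twist": 0,"gripper": 1},
  {"xyz": [0,0,0.9],"twist": 0,"gripper": 1},
  {"xyz": [0,0,0.8],"twist": 0,"gripper": 1},
  {"xyz": [0,0,0.55],"twist": 0,"gripper": 1},
  {"xyz": [0,0,0],"twist": 0,"gripper": 1},
  {"xyz": [0,0,0],"twist": 0,"gripper": 0},
  {"xyz": [0,0,0],"twist": 0,"gripper": 0},
  {"xyz": [0,0,0],"twist": 0,"gripper": 0},
  {"xyz": [0,0,0],"twist": 0,"gripper": 0},
  {"xyz": [0,0,0],"twist": 0,"gripper": 0},
  {"xyz": [0,0,0],"twist": 0,"gripper": 0},
], force=40)

```text
time_s: 9.7
tool_pos: [0.4528, -0.328, 0.0165]
tcp_rot: [-0.085, 0.996, -0.001, 0.001]
wrist_force: [-1.2, 0.1, 6.3]
finger_gap: 0.0193
```

Call:
apply_moves([
  {"xyz": [0,0,-0.4],"twist": 0,"gripper": 0},
  {"xyz": [0,0,-0.8],"twist": 0,"gripper": 0},
  {"xyz": [0,0,-0.8],"twist": 0,"gripper": 0},
  {"xyz": [0,0,-0.8],"twist": 0,"gripper": 0},
  {"xyz": [0,0,-0.8],"twist": 0.515,"gripper": 0},
  {"xyz": [-0.48,0.75,0],"twist": 0,"gripper": 0},
  {"xyz": [-0.48,0.75,0],"twist": 0,"gripper": 0},
  {"xyz": [-0.48,0.75,0],"twist": 0,"gripper": 0},
  {"xyz": [-0.48,0.75,0],"twist": 0,"gripper": 0},
  {"xyz": [-0.48,0.75,0],"twist": 0,"gripper": 0},
  {"xyz": [-0.48,0.75,0],"twist": 0,"gripper": 0},
  {"xyz": [-0.48,0.75,0],"twist": 0,"gripper": 0},
  {"xyz": [-0.48,0.75,0],"twist": 0,"gripper": 0},
  {"xyz": [0,0,0],"twist": 0,"gripper": 0},
  {"xyz": [0,0,0],"twist": 0,"gripper": 0},
])

```text
time_s: 11.2
tool_pos: [0.5757, -0.07, 0.1595]
tcp_rot: [-0.06, 0.998, -0.0, -0.0]
wrist_force: [-0.6, -0.5, -1.1]
finger_gap: 0.0189
```

```bash
python3 - <<'E'
from h import *
s=arm.read_state();print(s['time_s'],s['tool_pos'],s['tcp_rot'],s['finger_gap'])
m=arm.camera_model("wrist");w=arm.read_camera("wrist");cv2.imwrite("pics/w4.png",w)
C=np.array([.5748,-.0145]);X=np.array([.993,.1184]);Y=np.array([-.1184,.993])
def cp(x,y,z):return np.r_[C+x*X+y*Y,z]
print([np.round(pix(m,cp(x,y,.062))[0]).tolist() for x,y in[(-.074,-.109),(-.08,-.115),(-.08,.115),(-.074,.109)]])
E
```

```text
11.2 [ 0.5757297  -0.07003257  0.15948614] [-6.04282547e-02  9.98172461e-01 -1.74841748e-04 -3.66762932e-04] 0.01889215583217006
[[180.0, 101.0], [171.0, 92.0], [498.0, 92.0], [487.0, 101.0]]
```

View pics/w4.png

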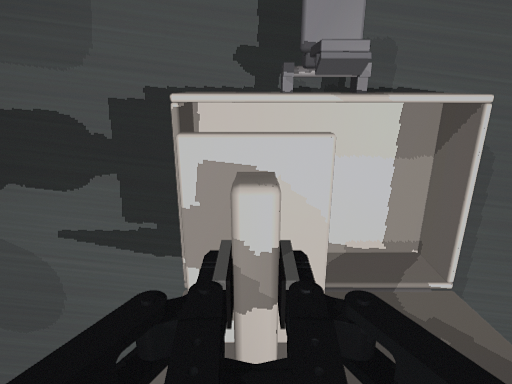

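```bash
python3 - <<'E'
from h import *
m=arm.camera_model("wrist")
C=np.array([.5748,-.0145]);A=np.array([[.993,.1184],[-.1184,.993]])
for uv,z in [((178,133),.151),((334,133),.151),((171,94),.062),((494,94),.062)]:print(uv,np.round(A@(onz(m,[uv],z)[0,:2]-C),4))
print(A@(arm.read_state()['tool_pos'][:2]-C))
E
```

```text
(178, 133) [-0.0639 -0.0917]
(334, 133) [-0.064 -0.02 ]
(171, 94) [-0.0789 -0.1155]
(494, 94) [-0.0791  0.1119]
[-0.0060555  -0.05600274]
```

The rim matches the estimate within 2 mm, and the smoother hangs at case (-4, -56) mm. Lowering it and letting go.

Call:
apply_moves([
  {"xyz": [0,0,0.7],"twist": 0,"gripper": 0},
  {"xyz": [0,0,0.7],"twist": 0,"gripper": 0},
  {"xyz": [0,0,0.7],"twist": 0,"gripper": 0},
  {"xyz": [0,0,0.6],"twist": 0,"gripper": 0},
  {"xyz": [0,0,0.4],"twist": 0,"gripper": 0},
  {"xyz": [0,0,0.2],"twist": 0,"gripper": 0},
  {"xyz": [0,0,0.1],"twist": 0,"gripper": 0},
  {"xyz": [0,0,0],"twist": 0,"gripper": 0},
])

```text
time_s: 12.05
tool_pos: [0.5764, -0.0712, 0.0236]
tcp_rot: [-0.059, 0.998, -0.0, 0.0]
wrist_force: [-0.3, 0.5, -1.1]
finger_gap: 0.019
```

Call:
apply_moves([
  {"xyz": [0,0,0],"twist": 0,"gripper": 0.45},
  {"xyz": [0,0,0],"twist": 0,"gripper": 0.45},
  {"xyz": [0,0,0],"twist": 0,"gripper": 0.45},
  {"xyz": [0,0,-0.2],"twist": 0,"gripper": 0.45},
  {"xyz": [0,0,-0.5],"twist": 0,"gripper": 0.45},
  {"xyz": [0,0,-0.7],"twist": 0,"gripper": 0.45},
  {"xyz": [0,0,-0.8],"twist": 0,"gripper": 0.45},
  {"xyz": [0,0,-0.8],"twist": 0,"gripper": 0.45},
  {"xyz": [0,0,-0.8],"twist": 0,"gripper": 0.45},
  {"xyz": [0,0,0],"twist": 0,"gripper": 0.45},
])

```text
time_s: 13.05
tool_pos: [0.5804, -0.0715, 0.1821]
tcp_rot: [-0.059, 0.998, -0.002, 0.006]
wrist_force: [0.8, 0.1, 0.6]
finger_gap: 0.0385
```

```bash
python3 - <<'E'
from h import *
m=arm.camera_model("wrist");cv2.imwrite("pics/w5.png",arm.read_camera("wrist"));print(arm.read_state()['tool_pos'],m['view'].tolist())
E
```

```text
[ 0.57858235 -0.07116117  0.17938869] [[-0.11862031612198319, 0.9929351614456767, -0.002997627056906221, 0.14048533235344207], [-0.9398816210656259, -0.11325493930299396, -0.3221736443387777, 0.5656089493037454], [-0.32023703562544864, -0.03539892496004193, 0.9466758458551172, -0.14919115145180048], [0.0, 0.0, 0.0, 1.0]]
```

View pics/w5.png

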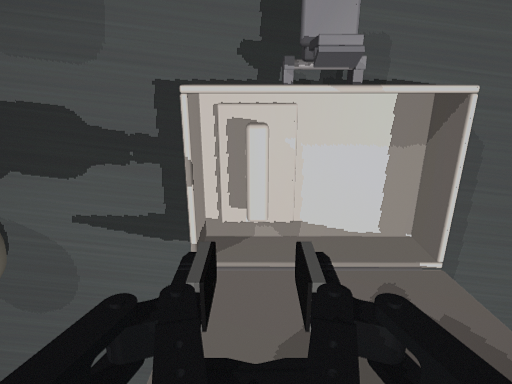

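The smoother lies flat in the case (base centre near pixel (258,163)). Now the roller: its grip point is at about (0.484, 0.326) with yaw 16.7°.

Call:
apply_moves([
  {"xyz": [0,0,0],"twist": -0.865,"gripper": 0.45},
  {"xyz": [0,0,0],"twist": -0.865,"gripper": 0.45},
  {"xyz": [-0.05,0.85,0],"twist": 0,"gripper": 0.45},
  {"xyz": [-0.05,0.85,0],"twist": 0,"gripper": 0.45},
  {"xyz": [-0.05,0.85,0],"twist": 0,"gripper": 0.45},
  {"xyz": [-0.05,0.85,0],"twist": 0,"gripper": 0.45},
  {"xyz": [-0.05,0.85,0],"twist": 0,"gripper": 0.45},
  {"xyz": [-0.05,0.85,0],"twist": 0,"gripper": 0.7},
  {"xyz": [-0.05,0.85,0],"twist": 0,"gripper": 0.7},
  {"xyz": [-0.05,0.85,0],"twist": 0,"gripper": 0.7},
  {"xyz": [-0.05,0.85,0],"twist": 0,"gripper": 0.7},
  {"xyz": [-0.05,0.85,0],"twist": 0,"gripper": 0.7},
  {"xyz": [-0.05,0.85,0],"twist": 0,"gripper": 0.7},
  {"xyz": [-0.05,0.85,0],"twist": 0,"gripper": 0.7},
  {"xyz": [0,0,0.6],"twist": 0,"gripper": 0.7},
  {"xyz": [0,0,0.6],"twist": 0,"gripper": 0.7},
  {"xyz": [0,0,0],"twist": 0,"gripper": 0.7},
  {"xyz": [0,0,0],"twist": 0,"gripper": 0.7},
])

```text
time_s: 14.9
tool_pos: [0.4806, 0.3263, 0.1261]
tcp_rot: [-0.145, 0.989, -0.001, -0.002]
wrist_force: [0.6, -0.1, 0.4]
finger_gap: 0.0601
```

```bash
python3 - <<'E'
from h import *
s=arm.read_state();print(s['time_s'],s['tool_pos'],s['tcp_rot'],s['qpos'])
m=arm.camera_model("wrist");w=arm.read_camera("wrist");cv2.imwrite("pics/w6.png",w)
o=np.array([.4981,.330]);u=np.array([.958,.287]);v=np.array([-.287,.958])
for n,a,b,z in[("tcp",0,0,0),("hend",-.059,0,.028),("grip",-.015,0,.028),("yokeR",.017,.035,.02),("yokeL",.017,-.035,.02)]:
    p=o+a*u+b*v if n!="tcp" else s['tool_pos'][:2]
    print(n,np.round(pix(m,np.r_[p,z])))
hsv=cv2.cvtColor(w,cv2.COLOR_BGR2HSV);k=((hsv[...,1]>110)&(hsv[...,0]<25)&(hsv[...,2]>50)).astype(np.uint8)*255
n,_,st,ce=cv2.connectedComponentsWithStats(k)
for i in range(1,n):
    if st[i,4]>200:print(st[i],ce[i])
E
```

```text
14.9 [0.48057147 0.3262668  0.12608558] [-1.45331390e-01  9.89381701e-01 -6.10026899e-04 -1.50496132e-03] [ 5.21491586e-01  3.46920530e-01  1.81597750e+00 -3.69509003e-05
  9.81942276e-01 -1.34098038e+00]
tcp [[256. 182.]]
hend [[254. 139.]]
grip [[254. 196.]]
yokeR [[296. 229.]]
yokeL [[212. 229.]]
[  78   98   44   64 1599] [100.10381488 128.80737961]
[ 239  139   29   91 2451] [253.374541   183.45083639]
[ 93 170  56  30 609] [120.33990148 183.57307061]
[218 244  71  19 984] [253.13821138 250.82621951]
```

View pics/w6.png

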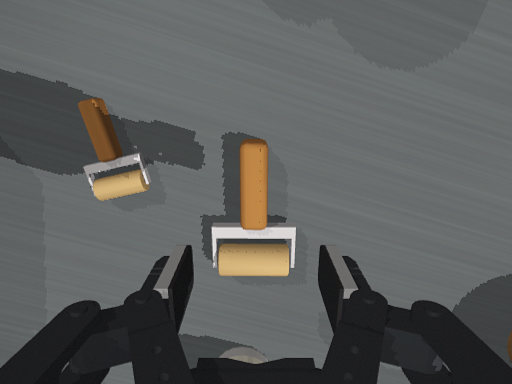

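The close view matches the prediction within 1–2 px: handle end at (254,139), yoke at (212–296, 229). Grasping.

Call:
apply_moves([
  {"xyz": [-0.07,-0.03,0.7],"twist": 0,"gripper": 0.7},
  {"xyz": [0,0,0.9],"twist": 0,"gripper": 0.7},
  {"xyz": [0,0,0.8],"twist": 0,"gripper": 0.7},
  {"xyz": [0,0,0.5],"twist": 0,"gripper": 0.7},
  {"xyz": [0,0,0.15],"twist": 0,"gripper": 0.7},
  {"xyz": [0,0,0],"twist": 0,"gripper": 0},
  {"xyz": [0,0,0],"twist": 0,"gripper": 0},
  {"xyz": [0,0,0],"twist": 0,"gripper": 0},
  {"xyz": [0,0,0],"twist": 0,"gripper": 0},
  {"xyz": [0,0,0],"twist": 0,"gripper": 0},
], force=50)

```text
time_s: 15.95
tool_pos: [0.4866, 0.3276, 0.0075]
tcp_rot: [-0.145, 0.989, 0.001, 0.002]
wrist_force: [-0.3, -0.7, 6.7]
finger_gap: 0.0212
```

Call:
apply_moves([
  {"xyz": [0,0,-0.4],"twist": 0,"gripper": 0},
  {"xyz": [0,0,-0.8],"twist": 0,"gripper": 0},
  {"xyz": [0,0,-0.9],"twist": 0,"gripper": 0},
  {"xyz": [0,0,-0.9],"twist": 0.865,"gripper": 0},
  {"xyz": [0,0,-0.9],"twist": 0.865,"gripper": 0},
  {"xyz": [-0.09,-0.82,0],"twist": 0,"gripper": 0},
  {"xyz": [-0.09,-0.82,0],"twist": 0,"gripper": 0},
  {"xyz": [-0.09,-0.82,0],"twist": 0,"gripper": 0},
  {"xyz": [-0.09,-0.82,0],"twist": 0,"gripper": 0},
  {"xyz": [-0.09,-0.82,0],"twist": 0,"gripper": 0},
  {"xyz": [-0.09,-0.82,0],"twist": 0,"gripper": 0},
  {"xyz": [-0.09,-0.82,0],"twist": 0,"gripper": 0},
  {"xyz": [-0.09,-0.82,0],"twist": 0,"gripper": 0},
  {"xyz": [-0.09,-0.82,0],"twist": 0,"gripper": 0},
  {"xyz": [0,0,0],"twist": 0,"gripper": 0},
  {"xyz": [0,0,0],"twist": 0,"gripper": 0},
])

```text
time_s: 17.55
tool_pos: [0.5514, 0.0368, 0.1617]
tcp_rot: [-0.058, 0.998, 0.0, -0.0]
wrist_force: [-0.0, 0.8, -2.3]
finger_gap: 0.0208
```

```bash
python3 - <<'E'
from h import *
s=arm.read_state();print(s['time_s'],s['tool_pos'],s['tcp_rot'],s['finger_gap'])
m=arm.camera_model("wrist");w=arm.read_camera("wrist");cv2.imwrite("pics/w7.png",w)
C=np.array([.5748,-.0145]);A=np.array([[.993,.1184],[-.1184,.993]]);print("case",A@(s['tool_pos'][:2]-C))
hsv=cv2.cvtColor(w,cv2.COLOR_BGR2HSV);k=((hsv[...,1]>110)&(hsv[...,0]<25)&(hsv[...,2]>40)).astype(np.uint8)*255
n,_,st,ce=cv2.connectedComponentsWithStats(k)
z=s['tool_pos'][2]-.0075+.024
for i in range(1,n):
    if st[i,4]>150:
        x,y,ww,h,a=st[i];print(st[i],np.round((onz(m,[(x,y),(x+ww,y)],z)[:,:2]-C)@A.T,4).tolist())
E
```

```text
17.55 [0.55139987 0.03678853 0.16168855] [-5.83334982e-02  9.98297092e-01  2.82997009e-04 -1.94974358e-04] 0.020841838486477107
case [-0.01716377  0.05370008]
[ 430   79   36   56 1364] [[-0.0979, 0.1175], [-0.0979, 0.1307]]
[436 138  51  34 993] [[-0.0764, 0.1234], [-0.0763, 0.1431]]
[ 230  166   53  159 7715] [[-0.0655, 0.0436], [-0.0654, 0.0646]]
[ 222  334   67   30 1787] [[0.0161, 0.0377], [0.0162, 0.0694]]
```

Handle end is at case x = -65 mm and y = 54 mm, so it fits with margin. Lowering.

Call:
apply_moves([
  {"xyz": [-0.07,0,0.7],"twist": 0,"gripper": 0},
  {"xyz": [0,0,0.8],"twist": 0,"gripper": 0},
  {"xyz": [0,0,0.8],"twist": 0,"gripper": 0},
  {"xyz": [0,0,0.6],"twist": 0,"gripper": 0},
  {"xyz": [0,0,0.4],"twist": 0,"gripper": 0},
  {"xyz": [0,0,0.2],"twist": 0,"gripper": 0},
  {"xyz": [0,0,0.14],"twist": 0,"gripper": 0},
  {"xyz": [0,0,0],"twist": 0,"gripper": 0},
  {"xyz": [0,0,0],"twist": 0,"gripper": 0},
])

```text
time_s: 18.5
tool_pos: [0.5557, 0.0377, 0.0167]
tcp_rot: [-0.059, 0.998, -0.0, 0.001]
wrist_force: [0.5, 0.0, 0.1]
finger_gap: 0.0205
```

Call:
apply_moves([
  {"xyz": [0,0,0.05],"twist": 0,"gripper": 0},
  {"xyz": [0,0,0],"twist": 0,"gripper": 0},
  {"xyz": [0,0,0],"twist": 0,"gripper": 0.45},
  {"xyz": [0,0,0],"twist": 0,"gripper": 0.45},
  {"xyz": [0,0,0],"twist": 0,"gripper": 0.45},
  {"xyz": [0,0,-0.2],"twist": 0,"gripper": 0.45},
  {"xyz": [0,0,-0.6],"twist": 0,"gripper": 0.45},
  {"xyz": [0,0,-0.8],"twist": 0,"gripper": 0.45},
  {"xyz": [0,0,-0.8],"twist": 0,"gripper": 0.45},
  {"xyz": [0,0,-0.8],"twist": 0,"gripper": 0.45},
  {"xyz": [0,0,-0.8],"twist": 0,"gripper": 0.45},
  {"xyz": [0,0,0],"twist": 0,"gripper": 0.45},
  {"xyz": [0,0,0],"twist": 0,"gripper": 0},
])

```text
time_s: 19.8
tool_pos: [0.5554, 0.0376, 0.1753]
tcp_rot: [-0.059, 0.998, -0.0, 0.001]
wrist_force: [-0.6, 0.3, 0.7]
finger_gap: 0.0252
```

```bash
python3 - <<'E'
from h import *
s=arm.read_state();print(s['time_s'],s['tool_pos'],s['tcp_rot'],s['qpos'],s['finger_gap'])
w=arm.read_camera("wrist");t=arm.read_camera("side");cv2.imwrite("pics/s8raw.png",t);cv2.imwrite("pics/w8raw.png",w)
W=np.zeros((384,800,3),np.uint8);W[:,:512]=w;W[:288,512:]=cv2.resize(t[100:280,150:330],(288,288));cv2.imwrite("pics/v8.png",W)
E
```

```text
19.8 [0.55536728 0.03763254 0.17525001] [-5.93527261e-02  9.98235997e-01 -1.10444155e-04  1.46139927e-03] [-1.05597932e-02  2.37219663e-01  1.84650233e+00 -1.84767839e-05
  1.05493957e+00 -1.70012241e+00] 0.025164178684718767
```

View pics/v8.png

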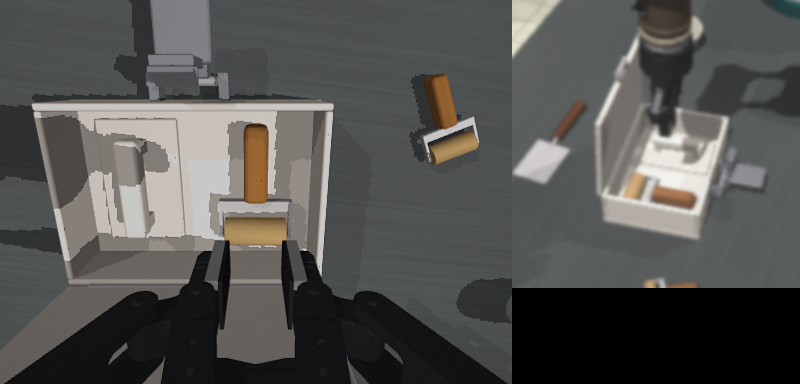

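Both tools lie flat and apart: smoother at (135,178), roller at (255,185), and the lid is upright. Next I'll go over the lid to its back at case y = 0.

Call:
apply_moves([
  {"xyz": [0,0,-0.8],"twist": 0,"gripper": 0},
  {"xyz": [0,0,-0.8],"twist": 0,"gripper": 0},
  {"xyz": [0,0,-0.8],"twist": 0,"gripper": 0},
  {"xyz": [0,-0.35,-0.47],"twist": 0,"gripper": 0},
  {"xyz": [0,-0.5,0],"twist": 0,"gripper": 0},
  {"xyz": [0,-0.5,0],"twist": 0,"gripper": 0},
  {"xyz": [-0.77,0,0],"twist": 0,"gripper": 0},
  {"xyz": [-0.77,0,0],"twist": 0,"gripper": 0},
  {"xyz": [-0.77,0,0],"twist": 0,"gripper": 0},
  {"xyz": [-0.77,0,0],"twist": 0,"gripper": 0},
  {"xyz": [0,0,0],"twist": 0,"gripper": 0},
  {"xyz": [0,0,0],"twist": 0,"gripper": 0},
])

```text
time_s: 21.1
tool_pos: [0.6823, -0.0013, 0.2855]
tcp_rot: [-0.059, 0.998, 0.0, -0.003]
wrist_force: [-0.2, -0.5, -0.5]
finger_gap: -0.0
```

```bash
python3 - <<'E'
from h import *
s=arm.read_state();C=np.array([.5748,-.0145]);A=np.array([[.993,.1184],[-.1184,.993]]);print("case",A@(s['tool_pos'][:2]-C),s['tool_pos'],s['wrist_force'])
t=arm.read_camera("side");cv2.imwrite("pics/s9.png",cv2.resize(t[60:280,140:360],(500,500)))
E
```

```text
case [0.10835294 0.0003758 ] [ 0.68234271 -0.00129873  0.28546947] [-0.23231981 -0.50161353 -0.50261008]
```

View pics/s9.png

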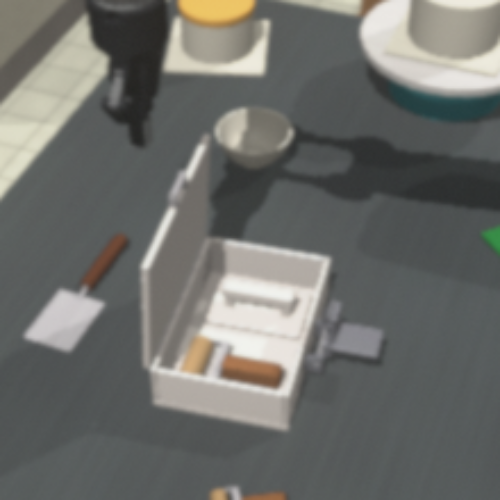

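The fingers are behind the open lid (tip at crop (138,140)), and both tools are flat inside. Descending, then sweeping the lid along its arc.

Call:
apply_moves([
  {"xyz": [0,0,0.7],"twist": 0,"gripper": 0},
  {"xyz": [0,0,0.7],"twist": 0,"gripper": 0},
  {"xyz": [0,0,0.62],"twist": 0,"gripper": 0},
  {"xyz": [0,0,0],"twist": 0,"gripper": 0},
  {"xyz": [0.24,0,0],"twist": 0,"gripper": 0},
  {"xyz": [0.24,0,0],"twist": 0,"gripper": 0},
  {"xyz": [0.27,0,0.02],"twist": 0,"gripper": 0},
  {"xyz": [0.27,0,0.02],"twist": 0,"gripper": 0},
  {"xyz": [0.26,0,0.065],"twist": 0,"gripper": 0},
  {"xyz": [0.26,0,0.065],"twist": 0,"gripper": 0},
  {"xyz": [0.245,0,0.1],"twist": 0,"gripper": 0},
  {"xyz": [0.245,0,0.1],"twist": 0,"gripper": 0},
])

```text
time_s: 22.35
tool_pos: [0.602, -0.0112, 0.1928]
tcp_rot: [-0.059, 0.998, -0.0, 0.0]
wrist_force: [1.5, -0.3, 2.4]
finger_gap: -0.0
```

```bash
python3 - <<'E'
from h import *
s=arm.read_state();C=np.array([.5748,-.0145]);A=np.array([[.993,.1184],[-.1184,.993]]);print("case",A@(s['tool_pos'][:2]-C),s['tool_pos'],s['wrist_force'],s['time_s'])
t=arm.read_camera("side");cv2.imwrite("pics/s10.png",cv2.resize(t[60:280,140:360],(500,500)))
E
```

```text
case [2.73693406e-02 6.37368879e-05] [ 0.60196837 -0.0111964   0.19283367] [ 1.53393587 -0.28981212  2.35677405] 22.35
```

View pics/s10.png

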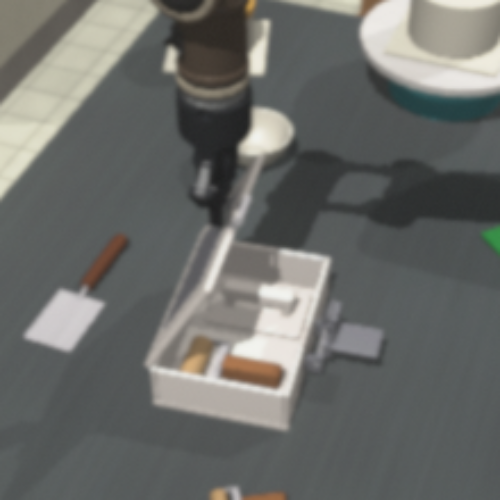

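The lid follows the fingers at about 60° with roughly 2.8 N. Continuing the arc.

Call:
apply_moves([
  {"xyz": [0.23,0,0.16],"twist": 0,"gripper": 0},
  {"xyz": [0.23,0,0.16],"twist": 0,"gripper": 0},
  {"xyz": [0.205,0,0.17],"twist": 0,"gripper": 0},
  {"xyz": [0.205,0,0.17],"twist": 0,"gripper": 0},
  {"xyz": [0.18,0,0.2],"twist": 0,"gripper": 0},
  {"xyz": [0.18,0,0.2],"twist": 0,"gripper": 0},
  {"xyz": [0.145,0,0.22],"twist": 0,"gripper": 0},
  {"xyz": [0.145,0,0.22],"twist": 0,"gripper": 0},
  {"xyz": [0.11,0,0.24],"twist": 0,"gripper": 0},
  {"xyz": [0.11,0,0.24],"twist": 0,"gripper": 0},
  {"xyz": [0.075,0,0.25],"twist": 0,"gripper": 0},
  {"xyz": [0.075,0,0.25],"twist": 0,"gripper": 0},
  {"xyz": [0,0,0],"twist": 0,"gripper": 0},
])

```text
time_s: 23.7
tool_pos: [0.5262, -0.0199, 0.0917]
tcp_rot: [-0.059, 0.998, 0.0, -0.001]
wrist_force: [-1.7, 0.5, 3.5]
finger_gap: 0.0001
```

Call:
apply_moves([
  {"xyz": [0.05,0,0.15],"twist": 0,"gripper": 0},
  {"xyz": [0.05,0,0.12],"twist": 0,"gripper": 0},
  {"xyz": [0,0,0.1],"twist": 0,"gripper": 0},
  {"xyz": [0,0,0.08],"twist": 0,"gripper": 0},
  {"xyz": [0,0,0.05],"twist": 0,"gripper": 0},
  {"xyz": [0,0,0],"twist": 0,"gripper": 0},
])

```text
time_s: 24.3
tool_pos: [0.5243, -0.0203, 0.0737]
tcp_rot: [-0.059, 0.998, 0.0, 0.001]
wrist_force: [0.5, 1.1, 2.2]
finger_gap: -0.0002
```

Call:
apply_moves([
  {"xyz": [0,0,0.04],"twist": 0,"gripper": 0},
  {"xyz": [0,0,0.03],"twist": 0,"gripper": 0},
  {"xyz": [0,0,0.03],"twist": 0,"gripper": 0},
  {"xyz": [0,0,0.03],"twist": 0,"gripper": 0},
  {"xyz": [0,0,0],"twist": 0,"gripper": 0},
])

```text
time_s: 24.8
tool_pos: [0.5239, -0.0204, 0.0694]
tcp_rot: [-0.059, 0.998, 0.0, -0.0]
wrist_force: [-1.8, 0.9, 9.8]
finger_gap: 0.0002
```

Call:
apply_moves([
  {"xyz": [0,0,0.03],"twist": 0,"gripper": 0},
  {"xyz": [0,0,0.02],"twist": 0,"gripper": 0},
  {"xyz": [0,0,0],"twist": 0,"gripper": 0},
])

```text
time_s: 25.1
tool_pos: [0.524, -0.0205, 0.0686]
tcp_rot: [-0.059, 0.998, 0.0, -0.0]
wrist_force: [-5.5, 1.2, 16.2]
finger_gap: -0.0001
```

Call:
apply_moves([
  {"xyz": [0,0,0.03],"twist": 0,"gripper": 0},
  {"xyz": [0,0,0],"twist": 0,"gripper": 0},
  {"xyz": [0,0,-0.1],"twist": 0,"gripper": 0},
  {"xyz": [0,0,-0.1],"twist": 0,"gripper": 0},
  {"xyz": [0,0,-0.1],"twist": 0,"gripper": 0},
  {"xyz": [0,0,0],"twist": 0,"gripper": 0},
  {"xyz": [0,0,0],"twist": 0,"gripper": 0},
])

```text
time_s: 25.8
tool_pos: [0.5231, -0.0205, 0.0767]
tcp_rot: [-0.059, 0.998, 0.0, -0.001]
wrist_force: [0.4, -0.2, 0.6]
finger_gap: 0.0
```

Contact force is gone after lifting 8 mm, so the lid looks caught. Retreating up and checking.

Call:
apply_moves([
  {"xyz": [0,0,-0.3],"twist": 0,"gripper": 0},
  {"xyz": [0,0,-0.6],"twist": 0,"gripper": 0},
  {"xyz": [0,0,-0.9],"twist": 0,"gripper": 0},
  {"xyz": [0,0,-0.9],"twist": 0,"gripper": 0},
  {"xyz": [0,0,-0.9],"twist": 0,"gripper": 0},
  {"xyz": [0,0,-0.9],"twist": 0,"gripper": 0},
  {"xyz": [0,0,0],"twist": 0,"gripper": 0},
  {"xyz": [0,0,0],"twist": 0,"gripper": 0},
  {"xyz": [0,0,0],"twist": 0,"gripper": 0},
  {"xyz": [0,0,0],"twist": 0,"gripper": 0},
])

```text
time_s: 26.8
tool_pos: [0.5223, -0.0203, 0.2554]
tcp_rot: [-0.059, 0.998, 0.0, -0.002]
wrist_force: [0.5, 0.2, 1.3]
finger_gap: 0.0005
```

```bash
python3 - <<'E'
from h import *
t=arm.read_camera("side");w=arm.read_camera("wrist");W=np.zeros((384,800,3),np.uint8);W[:,:512]=w;W[:288,512:]=cv2.resize(t[80:260,170:350],(288,288));cv2.imwrite("pics/v11.png",W)
a=cv2.imread("pics/side0.png");d=(cv2.absdiff(a,t).max(2)>40);print("lid area change",d[165:245,205:270].sum(),"bowl",d[105:135,232:272].sum(),"spat",d[160:215,150:198].sum(),"jar",d[280:330,122:160].sum());print(arm.read_state()['wrist_force'])
E
```

```text
lid area change 0 bowl 292 spat 0 jar 0
[-0.38923645 -0.52079322 -0.69199425]
```

View pics/v11.png

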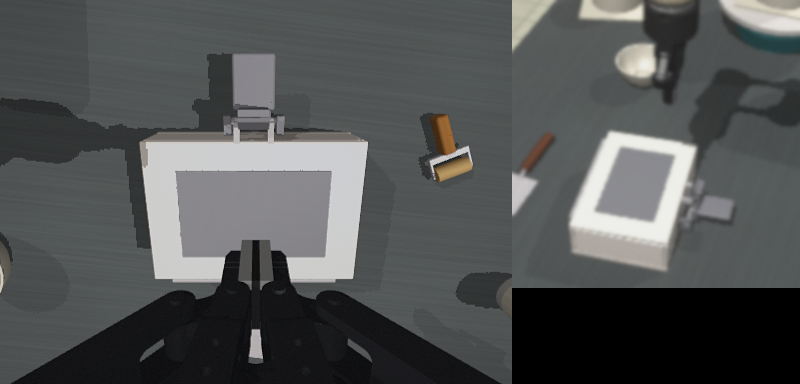

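The lid is shut and its image area is identical to the start. The bowl difference is only the gripper passing in front of it. Handing in.

```bash
python3 -c "
from bench import arm
print(arm.finish_job())"
```

```text
the job is handed in; nothing more can be done
None
```

The job is done and handed in at about 27 s of the 72 s allowed. No verdict was reported.

I pressed the latch and the lid popped open. I then put the white smoother (handle up) and the larger, 118 mm roller flat in the case beside each other. Finally I swept the lid down from behind and pressed it at about 16 N or more, until it snapped shut.

**Last checks:**
- **Lid:** with the gripper lifted about 190 mm clear, the lid stayed shut by itself. The lid area in the side view was unchanged from the start picture, and the paddle looked back at rest.
- **Tools:** I last saw both flat and apart in the case just before closing. I could not see them once the lid was shut.
- **Bystanders:** the jar and spatula areas in the side view showed no change. The bowl area did change (292 px). In the picture this was the gripper in front of it, and the bowl was never approached.
- **Latch:** I judged its return by eye only, not by measuring its angle.

I viewed 11 pictures, one over the budget of 10.

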